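# Lay out the mending tools beside the plate

## Task

Get the bench ready for the restorer, who works at the far side of the table, opposite the robot: lift the broad scraper off its peg on the leaning rack and lay it flat close along the left side of the plate's square board (left as seen from the robot), then lay the narrow straight knife along the right side. Each lies on its back, beside the middle of the board and parallel to its side, a few centimetres from it, handle to the far side. Set them down without dropping them, do not touch the glued plate or its board, and leave the loop tool hanging and the jar, bowl and mug where they are.

Things in the scene. Friction and masses are not known exactly. Their poses are not given: they have to be found in the camera images.
- scraper: Broad scraper, 210 mm long, 140 g: wooden handle, wire eye at one end, 84 mm wide flat steel blade at the other. Origin: centre of the eye, on the flat back. x runs from blade to eye, y across, z out of the front. Hanging: x up the slope, z up and to the robot. Lying on its back: z up, origin at table height. Blade z 0-4, x -120 to -195; neck 30 wide, 84 wide from x -153 on.
- knife: Narrow straight knife, 210 mm long, 110 g: handle, eye and frame just as on the scraper (origin: centre of the eye, on the flat back; x from blade to eye, y across, z out of the front), but its flat steel blade is 20 wide, z 0 to 4, x -120 to -195, with a round end.
- scraper_mid (a point): Middle of the scraper's length on its back face (x -95 mm in its frame). Handle: straight bar 22 mm wide (y), 24 thick (z 0 to 24), x -14 to -120, free at both sides; grip it about x -75. The eye is a wire ring 18 inside, 30 outside, 6 thick.
- knife_mid (a point): Middle of the knife's length on its back face (x -95 mm in its frame). Handle as on the scraper: 22 mm wide (y), 24 thick (z 0 to 24), x -14 to -120; grip it about x -75.
- looptool: Wire loop trimming tool, 207 mm long: handle, eye and frame as on the scraper, but a wire loop 54 wide instead of a blade. It stays on its peg.
- rack: Fixed open wooden rack, 320 mm wide, front to the robot. Origin at table height below the middle peg's foot; x away from the robot, y left, z up. Its frame leans back, slope 55 deg from level, with two cross bars and three pegs 95 apart along y. The three tools hang there in any order, backs flat on the slope, eyes 5 down the slope from the pegs' centres.
- peg_tip (a point): Tip of the middle peg. Each peg is a steel pin 8 mm thick standing 24 mm square out of the slope, pointing 35 deg above level towards the robot; its foot is 210 above the table. A tool comes off when drawn along the peg by 30 mm.
- shelf_edge (a point): Middle of the front upper edge of the shelf (two slats, open between) that overhangs the pegs (in the rack's frame x -61, z 256 mm; underside 236; small pots on it reach 306). A gripper must come in below it, tilted some 30 to 50 deg from vertical, fingers pointing forward and down.
- board: Fixed square plywood board, 170 x 170 x 15 mm, with a white mended plate (148 wide, rim 37 above the table) in its middle. Origin: centre of the underside, at table height; x to the far side, square to an edge, y to the left, z up. Turned up to 0.25 rad.
- jar: Closed jar, 60 mm wide, 90 high, beyond the board; bystander. Origin at the centre of its underside.
- bowl: White bowl, 110 mm wide, 50 high, right of the work; bystander. Origin at the centre of its underside.
- mug: Terracotta mug, 76 mm wide, 85 high, between rack and robot base; bystander. Origin at the centre of its underside.
There are look-alikes about, which are no part of the job. What is shaped like the knife but blue or turquoise is not meant.

How it is judged:
On the way, in this order (a step that is already met when the one before it is completed fails the run):
1. the fingers hold the scraper off its peg, 45 mm or more from where it hung and its eye still above 120 mm (distance of scraper from where it was at the start of the episode above 0.045 m and height (world z) of scraper above 0.12 m and contact force between the fingers and scraper above 0.5 N), for 0.1 s.
2. the scraper lies released and at rest in its place left of the board (y of scraper_mid in the frame of board between 0.127 and 0.217 m and x of scraper_mid in the frame of board between -0.045 and 0.045 m and x of scraper in the frame of board above 0.03 m and angle between the x axis of scraper and the x axis of board, either way round below 0.27 rad and angle between scraper's own z axis and vertical below 0.12 rad and height (world z) of scraper below 0.012 m and linear speed of scraper below 0.02 m/s and contact force between the fingers and scraper below 0.1 N), for 0.2 s.
3. the fingers hold the knife off its peg, 45 mm or more from where it hung and its eye still above 120 mm (distance of knife from where it was at the start of the episode above 0.045 m and height (world z) of knife above 0.12 m and contact force between the fingers and knife above 0.5 N), for 0.1 s.
At the end, for the whole second after the job is handed in: Both tools flat, released, at rest, within 0.27 rad of parallel to the board, eyes to the far side, middles within 45 mm of level with its centre; scraper's middle 127-217 mm left of the board's centre, knife's 96-186 mm right (edges 0-90 mm from the board); loop tool within 20 mm of its start (all of step 2 and y of knife_mid in the frame of board between -0.186 and -0.096 m and x of knife_mid in the frame of board between -0.045 and 0.045 m and x of knife in the frame of board above 0.03 m and angle between the x axis of knife and the x axis of board, either way round below 0.27 rad and angle between knife's own z axis and vertical below 0.12 rad and height (world z) of knife below 0.012 m and linear speed of knife below 0.02 m/s and contact force between the fingers and knife below 0.1 N and distance of looptool from where it was at the start of the episode below 0.02 m); the robot touches nothing.
It fails at once if the jar, bowl or mug is moved more than 20 mm (distance of any of jar, bowl, mug from where it was at the start of the episode above 0.02 m).
It fails at once if the loop tool is moved more than 30 mm (distance of looptool from where it was at the start of the episode above 0.03 m).
It fails at once if the plate or its board is touched with more than 4 N by robot or tools (contact force between any of the fingers, the arm, scraper, knife and board above 4 N).
It fails at once if a tool is dropped: it moves faster than 0.7 m/s with the fingers off it ((linear speed of scraper above 0.7 m/s and contact force between the fingers and scraper below 0.05 N) or (linear speed of knife above 0.7 m/s and contact force between the fingers and knife below 0.05 N)).
It also fails if it takes over 64 s, if anything falls off the work surface, if the arm or the gripper's body presses on something with over 40 N, if the wrist force passes 120 N, or if a joint passes its speed limit or range.

## Robot

A 6-joint arm with a two-finger parallel gripper is mounted at the origin on the work surface. World frame = base frame: x ahead of the robot, y to its left, z up, the work surface at z = 0. Lengths are in m, angles in rad, forces in N, time in s.
With the tool pointing down it reaches from about 0.35 to 0.85 m from the base axis. Payload 8.1 kg.
Tool frame: the origin (TCP) lies at the centre of the arm's flange, where the gripper is bolted on; the fingertips stand 186 mm ahead of it and the grasp point (between the pads) lies 167 mm ahead of it (robot.grasp_offset is the distance from the TCP to the grasp point, in m); z points along the fingers, y is the line along which they close (so a half turn about z gives the same grasp; the last joint's range is limited). The gripper opens to 93 mm and grips with 3 to 60 N. Pads are 15 mm wide; open, the fingers measure 128 mm over their backs; the gripper's body (75 mm by 188 mm) begins 65 mm behind the grasp point.
Start: joints at [1.143, 0.13, 1.488, -0, 1.523, -0.085], TCP at [0.202, 0.565, 0.405] pointing down, gripper open.
Joint ranges: [-2.96, 2.96], [-0.89, 2.26], [0.02, 2.5], [-1.34, 4.48], [0, 2.73], [-2.66, 2.66]. Speed limits (rad/s): [2.39, 2.39, 2.79, 3.14, 3.14, 3.14].

## Interface

Orientations are given as a rotation vector (axis times angle).
In Python, from plant import robot gives the robot as it stands.
- The arm moves only by the tool drive_tool, never from a script. Its argument "moves" is one flat list of numbers, 7 for each row, row after row: the finger opening in mm, from 0 to 93, then the shift along the tool's x, y, z in mm, then the turn, a rotation vector about the tool's x, y, z in degrees. A call has 1 to 8 rows; each row shifts and turns the commanded pose from where the row before left it, along the tool's axes as they then stand; what a row does not reach is not made up. A row lasts 1/10 s, in which the tool goes at most 50 mm and 8.59 degrees, less where a joint would pass 70% of its speed; a pose out of reach is approached as far as the arm can. A call is refused whole if a number of a shift passes 50 or a number of a turn 8.59, either way. A call with a gripper value outside its range is refused whole. The fingers move at their own pace and stop on an object; "grip_force" is the grip in N (left out, the last holds). Time passes only in rows, so rows that do not move let the fingers close. It gives the time, the measured TCP pose, the force, the opening and the grip force at its end, in the units of the state.
- robot.read_state(): the state, without advancing time (a new reading comes with each control period).
- robot.read_camera(name): name is "side" or "top"; returns a dict with "color" (384x512x3 uint8, red, green, blue), "depth" (384x512 float32, m along the optical axis (not along the pixel's ray), 0 where there is no reading), "mtx" (3x3 intrinsics, pixels), "dist_coeffs" ([k1, k2, p1, p2, k3] as OpenCV has them; the pictures are not rectified), "R" (3x3) and "t" (3): a world point X has camera coordinates R X + t. Camera axes: x right, y down, z forward; pixel columns grow to the right and rows downward; lengths in m; the calibration is good to about 2 mm. A picture is of the moment at which its call begins.
- robot.close_job(): hands the job in; it is judged then, once.
The state is a dict: "t": time; "q": joint angles; "dq": joint speeds; "joint_torque": joint torques, N m; "tool_pos": TCP position; "orientation": TCP orientation; "force": force on the tool from outside, world axes, zero at the start; "wrist_torque": the same for the moment, N m; "opening": finger opening in m; "gripper_force": force on a finger pad.
Only numpy, scipy, OpenCV 4.12 (cv2) and the standard library are available. Lean on these libraries where they do the work, as an engineer would, in place of code of your own. Each camera call takes 0.05 s, during which the arm holds its last target. There are 200 camera calls.

## Working session

There is one attempt and no reset: what is moved stays moved. The work goes in short steps, Python scripts to look and compute and a tool call to move; the robot and the scene stay as the last step left them, time stands still between calls to the robot, and variables do not carry over. Pictures are saved under pics/ and viewed, at most 10 in all, crops included, and the job is handed in when it is done.

Besides the shell and the picture viewer there is one more tool, called after "Request:" by a JSON object that holds its "name" and its "arguments", one argument or row to a line. drive_tool: Moves the arm, as the interface text tells. Its arguments: {"type":"object","properties":{"moves":{"type":"array","items":{"type":"number"}},"grip_force":{"type":"number"}},"required":["moves"]}

```bash
ls; mkdir -p pics; cat > h.py <<'E'
import numpy as np, cv2
from plant import robot
def cam(n):
    c=robot.read_camera(n); np.savez(f'{n}.npz',**{k:np.array(v) for k,v in c.items()}); return c
def load(n): return dict(np.load(f'{n}.npz'))
def cloud(c):
    h,w=c['depth'].shape
    v,u=np.mgrid[:h,:w]; p=np.stack([u,v],-1).reshape(-1,1,2).astype(np.float64)
    n=cv2.undistortPoints(p,c['mtx'],c['dist_coeffs']).reshape(h,w,2)
    d=c['depth'].astype(float); P=np.dstack([n[...,0]*d,n[...,1]*d,d])
    X=(P-c['t'].reshape(3))@c['R']; X[d<=0]=np.nan
    return X
E
python3 - <<'E'
from h import *
for n in('top','side'):
    c=cam(n); cv2.imwrite(f'pics/{n}0.png',cv2.resize(c['color'][:,:,::-1],(800,600)))
    print(n,-c['R'].T@c['t'].reshape(3),c['R'][2])
print(robot.read_state())
E
```

```text
pics
top [0.34308039 0.05188227 1.44040564] [ 1.64728771e-01  8.79385527e-04 -9.86338511e-01]
side [-0.34485673  0.93732089  1.25423901] [ 0.53308101 -0.52955399 -0.65984635]
{'t': 0.1, 'q': array([ 1.14259912e+00,  1.31066479e-01,  1.48918422e+00,  1.30473794e-05,
        1.52303409e+00, -8.53763786e-02]), 'dq': array([-0.00197502, -0.00300217, -0.0034716 , -0.00072958, -0.00130151,
        0.001267  ]), 'joint_torque': array([ 1.32141118e-03, -5.61344790e+01, -4.93095303e+01,  7.71257398e-02,
        2.91438424e-02, -5.63642743e-05]), 'tool_pos': array([0.20155957, 0.56490041, 0.40379595]), 'orientation': array([-5.35793914e-01, -3.09511606e+00,  2.56529250e-03]), 'force': array([ 0.2997506 , -0.31245243,  0.76567762]), 'wrist_torque': array([ 0.00891707, -0.03538548,  0.00579339]), 'gripper_force': 0.0, 'opening': 0.09295927792845468}
```

View pics/top0.png

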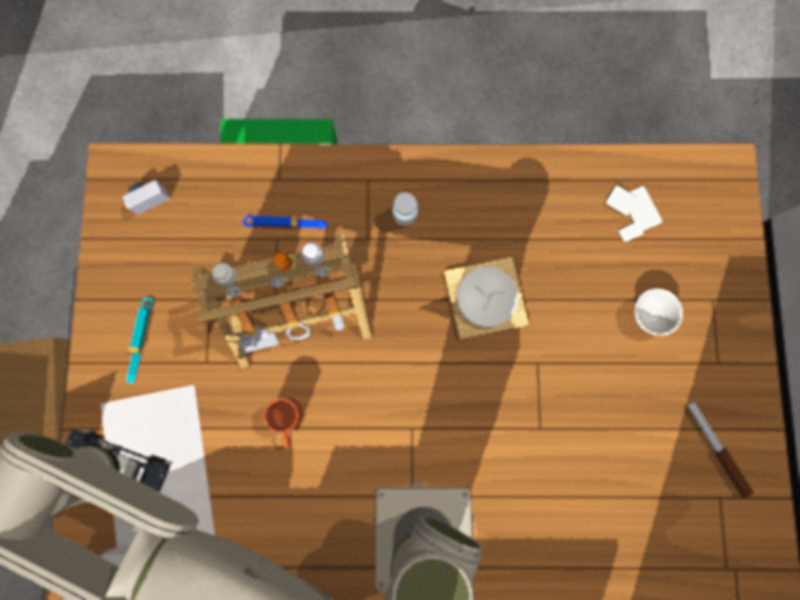

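View pics/side0.png

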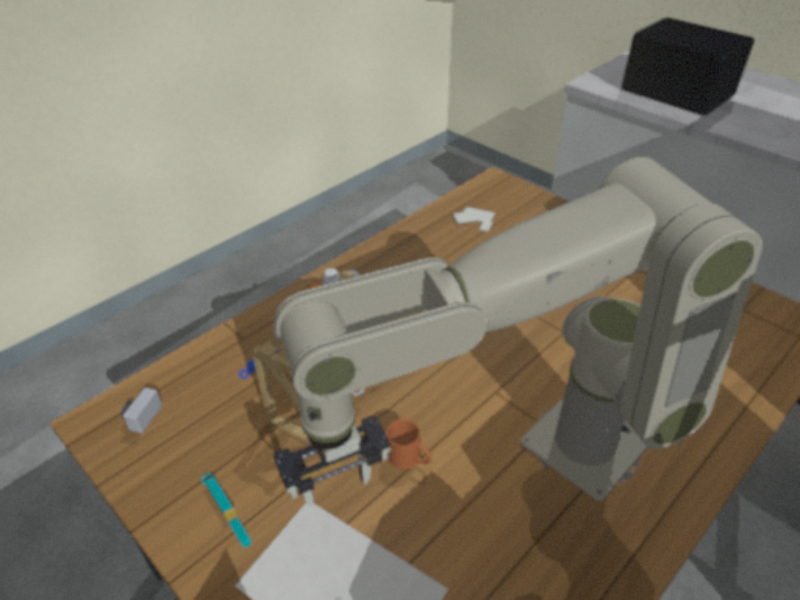

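The top view shows the rack at about (285,290), with a broad blade at (258,340), a wire loop at (298,330) and a narrow blade at (338,322). The board is at (486,297), the jar at (405,208), the bowl at (658,312) and the mug at (283,415). The arm hides the rack in the side view.

Things that could be taken for the knife:
- Turquoise one on the table at (140,340): not meant.
- Blue one at (285,222): not meant.
- Dark-handled kitchen knife at (720,450): not on the rack.
- Narrow tool on the rack at (338,322): my choice.

For the scraper, the broad blade at (258,340) is the only candidate. I'll check both in one close crop.

```bash
python3 - <<'E'
from h import *
c=load('top'); X=cloud(c)
im=c['color'][145:245,110:250,::-1]; cv2.imwrite('pics/crop.png',cv2.resize(im,(784,560),interpolation=cv2.INTER_CUBIC))
print(np.round(X[10:380:60,60:500:80,2]*1000))
def at(u,v): 
    u=int(u*.64);v=int(v*.64); return np.round(np.nanmedian(X[v-1:v+2,u-1:u+2].reshape(-1,3),0),4)
for n,p in dict(blade=(258,340),knife=(338,322),loop=(298,330),bowl=(658,312),mug=(283,415),jar=(405,208),plate=(486,297),table=(450,400)).items(): print(n,at(*p))
# board
m=(X[...,2]>.009)&(X[...,2]<.022)&(X[...,0]>.4)&(X[...,0]<.8)&(X[...,1]>-.3)&(X[...,1]<.1)
m2=(X[...,2]>.009)&(X[...,2]<.06)&(X[...,0]>.4)&(X[...,0]<.75)&(X[...,1]>-.3)&(X[...,1]<.05)
P=X[m2]; hull=cv2.convexHull(P[:,:2].astype(np.float32)); print(len(P),cv2.minAreaRect(hull))
q=(X[...,2]>.024)&m2; print('plate',X[q].mean(0),q.sum(), np.nanmedian(X[m][:,2]))
E
```

```text
[[-744. -754. -748. -742. -747. -747.]
 [-743. -752. -749. -741. -759. -752.]
 [  -2.    2.   -2.   -4.    3.    4.]
 [  -0.    1.    3.   25.   -1.   -3.]
 [   2.   -0.    1.   -2.   -3.    1.]
 [ 640.    3.    2.    6.    0.    6.]
 [ 615.  677.   -2.  390.   -6.   -0.]]
blade [0.4451 0.3805 0.0753]
knife [0.485  0.1987 0.0733]
loop [ 4.735e-01  3.045e-01 -4.000e-04]
bowl [ 0.5195 -0.5719  0.005 ]
mug [0.2733 0.3308 0.0061]
jar [0.7532 0.043  0.0897]
plate [ 0.5506 -0.1531  0.0249]
table [ 0.3058 -0.0655 -0.0016]
2002 ((0.580241322517395, -0.1112406849861145), (0.32576802372932434, 0.32637444138526917), 88.11680603027344)
plate [ 0.55720034 -0.15080571  0.03102839] 997 0.015208000966116807
```

View pics/crop.png

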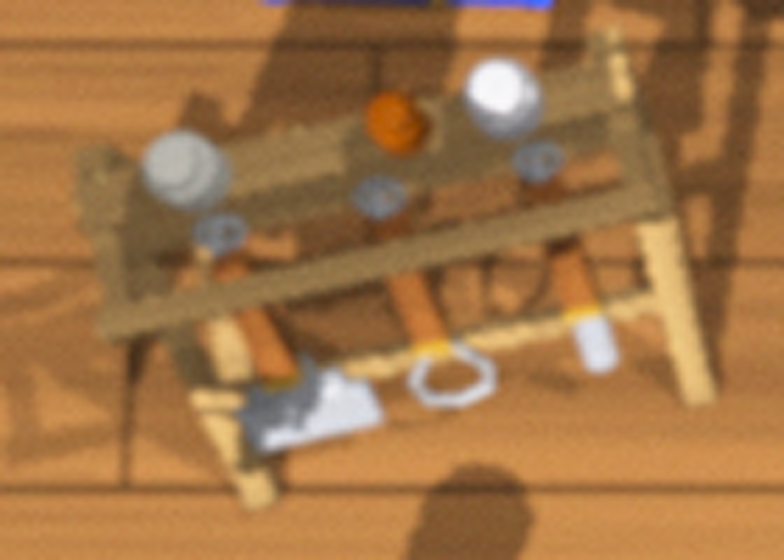

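The crop shows, from the left, the broad blade (eye 221,233, end about 317,432), the wire loop (eye 379,196) and the narrow steel blade with a brown handle (eye 537,160, end 600,365). That matches the description. Next I'll work out the rack and board poses.

```bash
cat >> h.py <<'E'
def ray(c,u,v,z):
    n=cv2.undistortPoints(np.array([[[u,v]]],float),c['mtx'],c['dist_coeffs']).ravel()
    o=-c['R'].T@c['t'].reshape(3); d=c['R'].T@np.array([n[0],n[1],1]); return o+d*(z-o[2])/d[2]
E
python3 - <<'E'
from h import *
c=load('top'); X=cloud(c)
f=lambda x,y:(x/5.6+110-.5,y/5.6+145-.5)
E=[ray(c,*f(*p),.208) for p in((221,233),(379,196),(537,160))]
for e in E: print('eye',e.round(4))
print([np.linalg.norm(E[i+1]-E[i]) for i in(0,1)]); d=(E[0]-E[2])[:2]; yaw=np.arctan2(-d[0],d[1]); print('yaw',yaw)
for n,p,z in(('scr end',(317,432),.048),('knife end',(600,370),.048),('shelfL',(105,330),.256),('shelfR',(668,208),.256)):
    print(n,ray(c,*f(*p),z).round(4))
a=np.array([np.cos(yaw),np.sin(yaw)]);b=np.array([-a[1],a[0]])
m0=np.mean(E,0)[:2]; O=m0+0.0045*a*0.7; print('rack O',O)
for e in('scr end',(317,432)),('kn',(600,370)):
    q=ray(c,*f(*e[1]),.048)[:2]-O; print(e[0],'rack xy',q@a,q@b)
for e in E: print((e[:2]-O)@a,(e[:2]-O)@b)
for p in((105,330),(668,208)):
    q=ray(c,*f(*p),.256)[:2]-O; print('shelf',q@a,q@b)
# pots
R=X.reshape(-1,3); L=np.c_[(R[:,:2]-O)@a,(R[:,:2]-O)@b,R[:,2]]
k=(abs(L[:,1])<.2)&(L[:,2]>.27)&(abs(L[:,0])<.2); print('max z rack',np.nanpercentile(L[k,2],[50,99]))
# handle colours: orange
col=c['color'].reshape(-1,3).astype(int); o=(col[:,0]-col[:,2]>70)&(col[:,0]-col[:,1]>50)&(abs(L[:,1])<.15)&(L[:,0]<-.02)&(L[:,0]>-.13)&(L[:,2]<.2)&(L[:,2]>.05)
for yc in(.095,0,-.095):
    s=o&(abs(L[:,1]-yc)<.03); q=L[s]; print('handle',yc,len(q),np.median(q,0), 'normal off', np.median(q@np.array([-.819,0,.574])-.210*.574))
# board
hsv=cv2.cvtColor(c['color'],cv2.COLOR_RGB2HSV)
m=((X[...,2]>.009)&(X[...,2]<.06)).astype(np.uint8); m=cv2.morphologyEx(m,cv2.MORPH_OPEN,np.ones((3,3)))
n,l,s,ce=cv2.connectedComponentsWithStats(m); i=l[190,311]; print(s[i])
ct=cv2.findContours((l==i).astype(np.uint8),0,2)[0][0]; (pc,sz,an)=cv2.minAreaRect(ct); print(pc,sz,an)
bp=[ray(c,*p,.015)[:2] for p in cv2.boxPoints((pc,sz,an))]; print(np.round(bp,4),np.mean(bp,0)); print([np.arctan2(*(bp[(j+1)%4]-bp[j])[::-1]) for j in range(4)],[np.linalg.norm(bp[(j+1)%4]-bp[j]) for j in range(4)])
u,v=311,190; cv2.imwrite('pics/board.png',cv2.resize(c['color'][v-50:v+50,u-60:u+60,::-1],(720,600),interpolation=cv2.INTER_CUBIC))
E
```

```text
eye [0.5365 0.4052 0.208 ]
eye [0.5586 0.3135 0.208 ]
eye [0.5802 0.2211 0.208 ]
[np.float64(0.09434891138500495), np.float64(0.09492289453515801)]
yaw 0.23312264410805894
scr end [0.4302 0.3824 0.048 ]
knife end [0.4707 0.1985 0.048 ]
shelfL [0.474  0.4535 0.256 ]
shelfR [0.5434 0.1398 0.256 ]
rack O [0.56148124 0.3140176 ]
scr end rack xy -0.11195576057327081 0.09681663036821596
kn rack xy -0.11497679064131298 -0.09139692574706365
-0.0032501172675909393 0.09453976199180952
-0.002949765464818441 0.0001913286803332266
-0.003250117267590936 -0.09473109067214273
shelf -0.052855605756469415 0.15593746740807427
shelf -0.05783786262304619 -0.16528243148286906
max z rack [0.29703324 0.30988931]
handle 0.095 76 [-0.06525708  0.09336151  0.15741331] normal off 0.022056834753005253
handle 0 84 [-0.06688582 -0.00120934  0.15259657] normal off 0.022376402651066107
handle -0.095 75 [-0.07010777 -0.09670744  0.14782501] normal off 0.02245839898842142
[ 285  165   52   52 1921]
(311.1000061035156, 190.20001220703125) (44.904598236083984, 44.79613494873047) 77.47119140625
[[ 0.6173 -0.0544]
 [ 0.6553 -0.2226]
 [ 0.4866 -0.2541]
 [ 0.4499 -0.089 ]] [ 0.55226174 -0.15500907]
[np.float64(-1.3483453814542157), np.float64(-2.957192235771743), np.float64(1.7896547724665712), np.float64(0.20380012103748815)] [np.float64(0.17244658810374894), np.float64(0.17159736179317162), np.float64(0.1691070392450361), np.float64(0.17089536050702725)]
```

View pics/board.png

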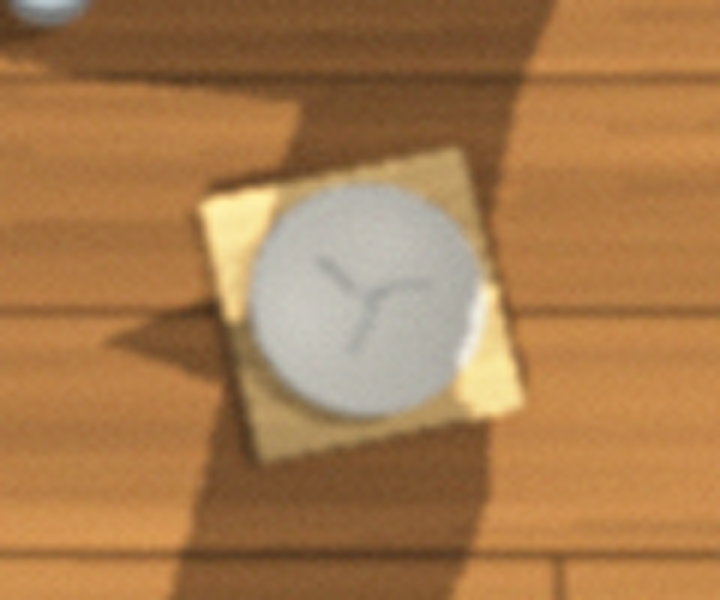

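The numbers agree with the description:
- **Peg spacing:** 94–95 mm, with the rack turned 0.233 rad.
- **Handle faces:** 22 mm off the slope.
- **Board:** about 170 mm square at (0.551, -0.155), turned 0.21 rad. The last crop shows its corners at (200,205), (463,148), (525,408) and (260,465).

Next is a planner in the rack frame that prints rows.

```bash
cat >> h.py <<'E'
from scipy.spatial.transform import Rotation as Ro, Slerp
G=robot.grasp_offset; YAW=.233; O=np.array([.5615,.314,0]); Rk=Ro.from_euler('z',YAW)
def pose(x,y,z,tilt,dyaw=0,o=O,rk=Rk):
    "grasp point in frame (o,rk), tilt (deg) of fingers forward from vertical -> TCP pos, rot"
    t=np.radians(tilt); Z=np.array([np.sin(t),0,-np.cos(t)]); Y=np.array([0,1,0]); X=np.cross(Y,Z)
    R=rk*Ro.from_matrix(np.c_[X,Y,Z]); return o+rk.apply([x,y,z])-G*R.apply([0,0,1]),R
def cur():
    s=robot.read_state(); return np.array(s['tool_pos']),Ro.from_rotvec(s['orientation'])
def where():
    p,R=cur(); g=p+G*R.apply([0,0,1]); Z=Rk.inv().apply(R.apply([0,0,1])); Y=Rk.inv().apply(R.apply([0,1,0]))
    print('grasp rack',Rk.inv().apply(g-O).round(4),'tilt',np.degrees(np.arctan2(Z[0],-Z[2])).round(2),'y',Y.round(3),'q',robot.read_state()['q'].round(2))
def plan(*wps,n=None):
    p,R=cur()
    for w,n in wps:
        P,Q=w; sl=Slerp([0,1],Ro.concatenate([R,Q])); a,A=p,R
        for k in range(1,n+1):
            b=p+(P-p)*k/n; B=sl(k/n)
            print(k,np.round(A.inv().apply(b-a)*1000,1),np.round(np.degrees((A.inv()*B).as_rotvec()),2)); a,A=b,B
        p,R=P,Q; print('--')
E
python3 - <<'E'
from h import *
where()
p,R=cur(); print(G)
d=np.radians(50); back=.09
gx,gz=-.0697,.149
plan((pose(gx-back*np.sin(d)-.08,.095,gz+back*np.cos(d)+.02,0),6),(pose(gx-back*np.sin(d),.095,gz+back*np.cos(d),50),8))
E
```

```text
grasp rack [-0.2925  0.327   0.2365] tilt -0.06 y [ 0.545  0.839 -0.002] q [ 1.14  0.13  1.49  0.    1.52 -0.09]
0.1673
1 [-31.4 -25.8   1.6] [-0.02 -0.01 -5.5 ]
2 [-28.8 -28.7   1.6] [-0.02 -0.01 -5.5 ]
3 [-25.9 -31.3   1.6] [-0.02 -0.01 -5.5 ]
4 [-22.8 -33.6   1.6] [-0.02 -0.01 -5.5 ]
5 [-19.4 -35.7   1.6] [-0.02 -0.01 -5.5 ]
6 [-15.9 -37.4   1.6] [-0.02 -0.01 -5.5 ]
--
1 [ 6.  0. 10.] [ 0.   -6.25  0.  ]
2 [7.1 0.  9.3] [ 0.   -6.25  0.  ]
3 [8.  0.  8.4] [ 0.   -6.25  0.  ]
4 [8.9 0.  7.5] [ 0.   -6.25 -0.  ]
5 [9.7 0.  6.5] [-0.   -6.25  0.  ]
6 [10.3  0.   5.4] [ 0.   -6.25  0.  ]
7 [10.8  0.   4.2] [ 0.   -6.25 -0.  ]
8 [11.2  0.   3. ] [-0.   -6.25  0.  ]
--
```

Request:
{"name": "drive_tool", "arguments": {
  "moves": [40, -31, -26, 2, 0, 0, -5.5, 40, -29, -29, 2, 0, 0, -5.5, 40, -26, -31, 2, 0, 0, -5.5, 40, -23, -34, 2, 0, 0, -5.5, 40, -19, -36, 2, 0, 0, -5.5, 40, -16, -37, 2, 0, 0, -5.5, 40, 0, 0, 0, 0, 0, 0]
}}

```text
t: 0.8
tool_pos: [0.3285, 0.3523, 0.3921]
orientation: [0.365, -3.12, 0.003]
force: [0.2, 1.2, -0.1]
opening: 0.0425
gripper_force: 0.0
```

Request:
{"name": "drive_tool", "arguments": {
  "moves": [40, 6, 0, 10, 0, -6.25, 0, 40, 7, 0, 9, 0, -6.25, 0, 40, 8, 0, 8, 0, -6.25, 0, 40, 9, 0, 8, 0, -6.25, 0, 40, 10, 0, 6, 0, -6.25, 0, 40, 10, 0, 5, 0, -6.25, 0, 40, 11, 0, 4, 0, -6.25, 0, 40, 11, 0, 3, 0, -6.25, 0]
}}

```text
t: 1.6
tool_pos: [0.2784, 0.3447, 0.3139]
orientation: [-0.264, 2.253, 0.127]
force: [0.4, -0.1, -1.2]
opening: 0.0397
gripper_force: 0.0
```

```bash
python3 - <<'E'
from h import *
where(); c=cam('side'); cv2.imwrite('pics/s1.png',cv2.resize(c['color'][120:340,100:320,::-1],(600,600),interpolation=cv2.INTER_CUBIC))
where(); print(robot.read_state()['opening'],robot.read_state()['force'])
plan((pose(-.0697,.095,.149,50),6))
E
```

```text
grasp rack [-0.1397  0.0957  0.2069] tilt 50.22 y [-0.001  1.     0.003] q [ 1.01 -0.52  2.35 -0.84  0.8  -0.35]
grasp rack [-0.1404  0.0946  0.2044] tilt 50.48 y [-0.001  1.    -0.   ] q [ 1.01 -0.52  2.36 -0.86  0.8  -0.33]
0.03973602597488566 [-0.35767685 -1.21708022 -2.12047099]
1 [-0.6  0.1 15. ] [0.01 0.08 0.01]
2 [-0.6  0.1 15. ] [0.01 0.08 0.01]
3 [-0.6  0.1 15. ] [0.01 0.08 0.01]
4 [-0.7  0.1 15. ] [0.01 0.08 0.01]
5 [-0.7  0.1 15. ] [0.01 0.08 0.01]
6 [-0.7  0.1 15. ] [0.01 0.08 0.01]
--
```

View pics/s1.png

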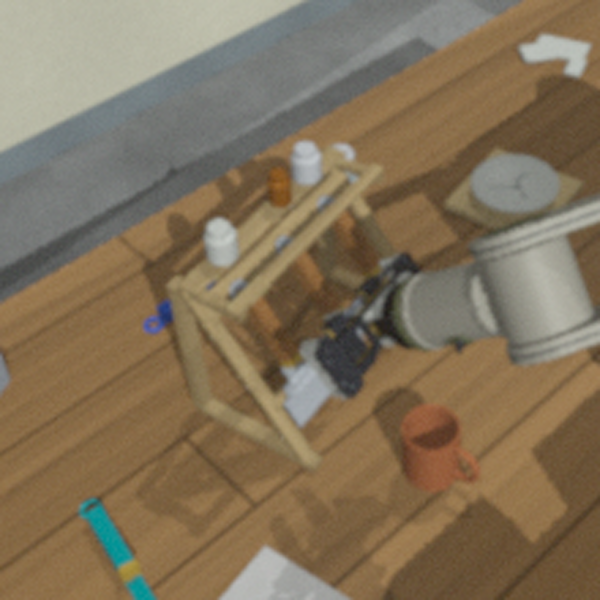

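The side crop shows the gripper (about 345,350) lined up in front of the scraper handle, below the shelf. The blade is at (305,390) and the mug is clear at (430,450). Now I'll insert.

Request:
{"name": "drive_tool", "arguments": {
  "moves": [40, -1, 0, 15, 0, 0, 0, 40, -1, 0, 15, 0, 0, 0, 40, -1, 0, 15, 0, 0, 0, 40, -1, 0, 15, 0, 0, 0, 40, 0, 0, 15, 0, 0, 0, 40, 0, 0, 14, 0, 0.5, 0, 40, 0, 0, 0, 0, 0, 0]
}}

```text
t: 2.35
tool_pos: [0.3487, 0.3606, 0.2589]
orientation: [-0.264, 2.269, 0.12]
force: [-0.4, 0.2, -0.0]
opening: 0.0398
gripper_force: 0.0
```

```bash
python3 - <<'E'
from h import *
where(); print(robot.read_state()['force']); c=cam('side'); X=cloud(c)
L=Rk.inv().apply((np.nan_to_num(X,nan=9).reshape(-1,3)-O)); col=c['color'].reshape(-1,3).astype(int)
o=(col[:,0]-col[:,2]>60)&(col[:,0]-col[:,1]>40)&(L[:,2]>.07)&(L[:,2]<.22)&(L[:,0]<0)&(L[:,0]>-.14)&(L[:,1]<.14)&(L[:,1]>.04)
q=L[o]; s=q@[.574,0,.819]-(-.0029*.574+.206*.819); nn=q@[-.819,0,.574]-.21*.574
print(len(q)); 
for k in range(-13,0): 
    m=(s>k*.01)&(s<k*.01+.01)
    if m.sum()>2: print(k,m.sum(),np.median(q[m,1]),nn[m].min(),nn[m].max())
cv2.imwrite('pics/s2.png',cv2.resize(c['color'][200:300,150:270,::-1],(720,600),interpolation=cv2.INTER_CUBIC))
E
```

```text
grasp rack [-0.0695  0.0942  0.1498] tilt 49.29 y [ 0.002  1.    -0.   ] q [ 0.87 -0.25  2.26 -0.94  0.6  -0.27]
[-0.44264304  0.19000048 -0.01984639]
3
```

View pics/s2.png

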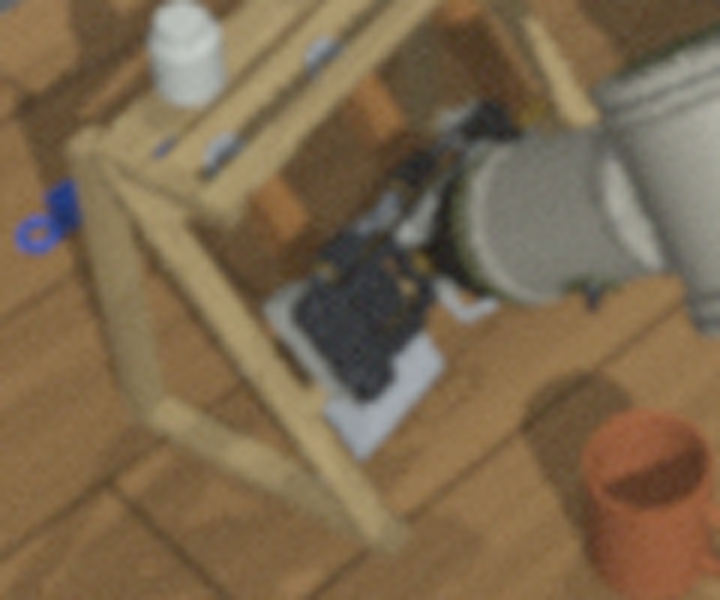

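The gripper is seated over the scraper handle, with the blade showing below it at (390,400) and no contact force. Closing.

Request:
{"name": "drive_tool", "arguments": {
  "moves": [10, 0, 0, 0, 0, 0, 0, 10, 0, 0, 0, 0, 0, 0, 10, 0, 0, 0, 0, 0, 0, 10, 0, 0, 0, 0, 0, 0, 10, 0, 0, 0, 0, 0, 0],
  "grip_force": 45
}}

```text
t: 2.9
tool_pos: [0.3479, 0.3609, 0.2607]
orientation: [-0.265, 2.265, 0.123]
force: [-7.0, -3.1, 4.5]
opening: 0.0215
gripper_force: 45.0
```

```bash
python3 - <<'E'
from h import *
where(); s=robot.read_state();print(s['opening'],s['gripper_force'],s['force'])
p,R=cur()
U=Rk.apply([.574,0,.819]);N=Rk.apply([-.819,0,.574])
a=p+.003*U; b=a+.031*N; e=b-.045*U; f=e+Rk.apply([-.05,0,.03])
plan(((a,R),1),((b,R),5),((e,R),4),((f,R),3))
E
```

```text
grasp rack [-0.0697  0.095   0.1521] tilt 49.54 y [-0.     1.     0.001] q [ 0.88 -0.25  2.26 -0.95  0.6  -0.27]
0.021461876479866734 44.9913489818573 [-6.96850333 -3.11078132  4.53239669]
1 [-3.   0.  -0.3] [0. 0. 0.]
--
1 [ 0.6  0.  -6.2] [0. 0. 0.]
2 [ 0.6  0.  -6.2] [0. 0. 0.]
3 [ 0.6  0.  -6.2] [0. 0. 0.]
4 [ 0.6  0.  -6.2] [0. 0. 0.]
5 [ 0.6  0.  -6.2] [0. 0. 0.]
--
1 [11.2 -0.   1.1] [0. 0. 0.]
2 [11.2 -0.   1.1] [0. 0. 0.]
3 [11.2 -0.   1.1] [0. 0. 0.]
4 [11.2 -0.   1.1] [0. 0. 0.]
--
1 [  3.2   0.  -19.2] [0. 0. 0.]
2 [  3.2   0.  -19.2] [0. 0. 0.]
3 [  3.2   0.  -19.2] [0. 0. 0.]
--
```

Request:
{"name": "drive_tool", "arguments": {
  "moves": [10, -2, 0, 0, 0, 0, 0, 10, 1, 0, -6, 0, 0, 0, 10, 1, 0, -6, 0, 0, 0, 10, 0, 0, -6, 0, 0, 0, 10, 1, 0, -6, 0, 0, 0, 10, 0, 0, -7, 0, 0, 0, 10, 0, 0, 0, 0, 0, 0]
}}

```text
t: 3.6
tool_pos: [0.3242, 0.3553, 0.2804]
orientation: [-0.265, 2.264, 0.124]
force: [0.8, -0.3, -1.3]
opening: 0.0214
gripper_force: 45.0
```

```bash
python3 - <<'E'
from h import *
where(); s=robot.read_state();print(s['opening'],s['gripper_force'],s['force'])
E
```

```text
grasp rack [-0.094   0.0951  0.1719] tilt 49.56 y [-0.001  1.     0.001] q [ 0.92 -0.35  2.3  -0.89  0.66 -0.31]
0.02138009646595671 44.97098207473755 [ 0.84898602 -0.29622061 -1.29887634]
```

Drawn 31 mm and only the scraper's weight remains on the wrist. Next: down the slope, out, then turn flat in front of the rack.

Request:
{"name": "drive_tool", "arguments": {
  "moves": [10, 11, 0, 1, 0, 0, 0, 10, 11, 0, 1, 0, 0, 0, 10, 11, 0, 1, 0, 0, 0, 10, 11, 0, 1, 0, 0, 0, 10, 3, 0, -19, 0, 0, 0, 10, 3, 0, -19, 0, 0, 0, 10, 3, 0, -19, 0, 0, 0]
}}

```text
t: 4.3
tool_pos: [0.2514, 0.3375, 0.2736]
orientation: [-0.265, 2.266, 0.122]
force: [0.6, 0.4, -1.3]
opening: 0.0217
gripper_force: 45.0
```

```bash
python3 - <<'E'
from h import *
where(); s=robot.read_state();print(s['opening'],s['gripper_force'],s['force'])
plan((pose(-.18,.095,.20,-5.4),8),(pose(-.18,-.284,.20,-5.4),10))
B=Ro.from_euler('z',.21);o=np.array([.551,-.155,0])
p,R=pose(.01,.170,.1,-5.4,o=o,rk=B); g=p+G*R.apply([0,0,1]); print(Rk.inv().apply(g-O))
E
```

```text
grasp rack [-0.1692  0.0944  0.1649] tilt 49.46 y [ 0.  1. -0.] q [ 1.06 -0.52  2.43 -0.9   0.8  -0.23]
0.021697708682347383 44.97077822685242 [ 0.59356711  0.38448064 -1.3062036 ]
1 [-19.6   0.1   5. ] [-0.    6.86  0.  ]
2 [-20.    0.1   2.6] [-0.    6.86  0.  ]
3 [-20.2   0.1   0.2] [-0.    6.86  0.  ]
4 [-20.1   0.1  -2.2] [-0.    6.86  0.  ]
5 [-19.7   0.1  -4.6] [-0.    6.86  0.  ]
6 [-19.    0.1  -6.9] [-0.    6.86  0.  ]
7 [-18.    0.1  -9.1] [-0.    6.86  0.  ]
8 [-16.8   0.1 -11.2] [-0.    6.86  0.  ]
--
1 [ -0.  -37.9  -0. ] [0. 0. 0.]
2 [  0.  -37.9   0. ] [0. 0. 0.]
3 [ -0.  -37.9  -0. ] [0. 0. 0.]
4 [ -0.  -37.9  -0. ] [0. 0. 0.]
5 [ -0.  -37.9  -0. ] [0. 0. 0.]
6 [  0.  -37.9   0. ] [0. 0. 0.]
7 [ -0.  -37.9  -0. ] [0. 0. 0.]
8 [ -0.  -37.9  -0. ] [0. 0. 0.]
9 [  0.  -37.9   0. ] [0. 0. 0.]
10 [ -0.  -37.9  -0. ] [0. 0. 0.]
--
[-0.10460018 -0.28417724  0.1       ]
```

Request:
{"name": "drive_tool", "arguments": {
  "moves": [10, -15, 0, -13, 0, 0, 0, 10, -20, 0, 5, 0, 7, 0, 10, -20, 0, 3, 0, 7, 0, 10, -20, 0, 0, 0, 7, 0, 10, -20, 0, -2, 0, 7, 0, 10, -20, 0, -5, 0, 7, 0, 10, -19, 0, -7, 0, 7, 0, 10, -18, 0, -9, 0, 7, 0]
}}

```text
t: 5.1
tool_pos: [0.3662, 0.3648, 0.3754]
orientation: [-0.365, 3.115, 0.002]
force: [-0.4, 0.5, -1.5]
opening: 0.0217
gripper_force: 45.0
```

Request:
{"name": "drive_tool", "arguments": {
  "moves": [10, -17, 0, -5, 0, 6, 0, 10, 0, -30, 0, 0, 0, 0, 10, 0, -38, 0, 0, 0, 0, 10, 0, -38, 0, 0, 0, 0, 10, 0, -38, 0, 0, 0, 0, 10, 0, -38, 0, 0, 0, 0, 10, 0, -38, 0, 0, 0, 0, 10, 0, -38, 0, 0, 0, 0]
}}

```text
t: 5.9
tool_pos: [0.4415, 0.116, 0.3797]
orientation: [0.355, -3.026, 0.018]
force: [0.6, 0.1, -1.9]
opening: 0.0215
gripper_force: 45.0
```

```bash
python3 - <<'E'
from h import *
where(); s=robot.read_state();print(s['opening'],s['gripper_force'],s['force'])
c=cam('side'); cv2.imwrite('pics/s3.png',cv2.resize(c['color'][:,:,::-1],(800,600)))
B=Ro.from_euler('z',.21);o=np.array([.551,-.155,0])
plan((pose(-.18,-.284,.20,-5.4),4),(pose(.01,.170,.1,-5.4,o=o,rk=B),4),(pose(.01,.170,.035,-5.4,o=o,rk=B),3))
E
```

```text
grasp rack [-0.1783 -0.165   0.2132] tilt -5.45 y [-0.     1.    -0.001] q [ 0.15 -0.2   1.86 -0.01  1.58 -1.66]
0.02145402666161228 44.97144341468811 [ 0.55619345  0.07407345 -1.90793459]
1 [  0.1 -28.7   3.4] [-0.06 -0.02 -0.03]
2 [  0.1 -28.7   3.4] [-0.06 -0.02 -0.03]
3 [  0.1 -28.7   3.4] [-0.06 -0.02 -0.03]
4 [  0.1 -28.7   3.4] [-0.06 -0.02 -0.03]
--
1 [-21.1  -0.1  23.1] [-0.03 -0.    0.33]
2 [-21.1  -0.   23.1] [-0.03  0.    0.33]
3 [-21.1   0.1  23.1] [-0.03  0.    0.33]
4 [-21.1   0.2  23.1] [-0.03 -0.    0.33]
--
1 [-2.   0.  21.6] [0. 0. 0.]
2 [-2.   0.  21.6] [0. 0. 0.]
3 [-2.   0.  21.6] [0. 0. 0.]
--
```

View pics/s3.png

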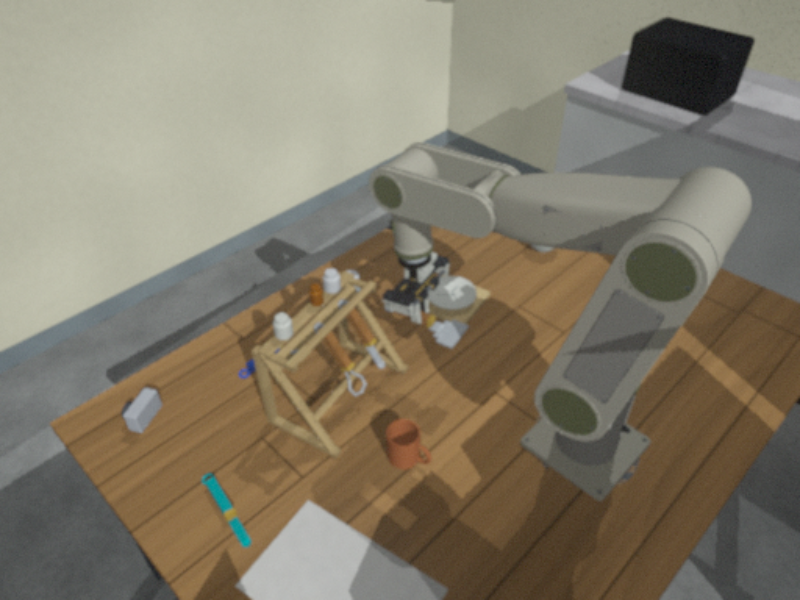

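The scraper is held at about (440,320), blade at (450,332), with the loop tool and knife still hanging at (345,360) and (370,335). Moving over the place left of the board.

Request:
{"name": "drive_tool", "arguments": {
  "moves": [10, 0, -29, 3, 0, 0, 0, 10, 0, -29, 3, 0, 0, 0, 10, 0, -29, 3, 0, 0, 0, 10, 0, -29, 3, 0, 0, 0, 10, -21, 0, 23, 0, 0, 0.3, 10, -21, 0, 23, 0, 0, 0.3, 10, -21, 0, 23, 0, 0, 0.3, 10, -21, 0, 23, 0, 0, 0.4]
}}

```text
t: 6.75
tool_pos: [0.5407, 0.0212, 0.267]
orientation: [0.319, -3.03, 0.019]
force: [0.4, 0.7, -0.1]
opening: 0.0215
gripper_force: 45.0
```

Request:
{"name": "drive_tool", "arguments": {
  "moves": [10, -2, 0, 20, 0, 0, 0, 10, -2, 0, 20, 0, 0, 0, 10, 0, 0, 0, 0, 0, 0]
}}

```text
t: 7.05
tool_pos: [0.5386, 0.0213, 0.2244]
orientation: [0.32, -3.024, 0.018]
force: [-0.6, -0.4, -1.3]
opening: 0.0219
gripper_force: 45.0
```

```bash
cat >> h.py <<'E'
B=Ro.from_euler('z',.21);oB=np.array([.551,-.155,0])
def whereB():
    p,R=cur(); g=p+G*R.apply([0,0,1]); Z=B.inv().apply(R.apply([0,0,1])); Y=B.inv().apply(R.apply([0,1,0]))
    print('grasp board',B.inv().apply(g-oB).round(4),'tilt',np.degrees(np.arctan2(Z[0],-Z[2])).round(2),'y',Y.round(3))
def tools(y0,y1):
    for n in('side','top'):
        X=cloud(cam(n)); L=B.inv().apply(np.nan_to_num(X,nan=9).reshape(-1,3)-oB)
        for a,b in((-.12,-.10),(-.10,-.075),(-.075,-.05),(-.02,.0),(.03,.05),(.05,.07),(.08,.11)):
            m=(L[:,0]>a)&(L[:,0]<b)&(L[:,1]>y0)&(L[:,1]<y1)&(L[:,2]>.011)&(L[:,2]<.09)
            if m.sum()>5: print(n,a,m.sum(),np.percentile(L[m,1],[2,50,98]).round(3),'z',np.percentile(L[m,2],[10,50,90]).round(4))
E
python3 - <<'E'
from h import *
whereB(); print(robot.read_state()['force']); tools(.11,.23); whereB()
E
```

```text
grasp board [0.0077 0.1748 0.058 ] tilt -5.82 y [-0.001  1.    -0.001]
[-0.56290399 -0.36713237 -1.33574859]
side -0.12 10 [0.137 0.175 0.218] z [0.0342 0.0385 0.0402]
side -0.1 85 [0.135 0.176 0.217] z [0.0335 0.0366 0.0393]
side -0.075 86 [0.138 0.176 0.218] z [0.0333 0.037  0.0402]
side -0.02 38 [0.145 0.184 0.198] z [0.0368 0.0534 0.0599]
top -0.1 47 [0.136 0.155 0.189] z [0.0336 0.0366 0.0416]
top -0.075 132 [0.137 0.176 0.214] z [0.0337 0.0374 0.041 ]
top -0.02 22 [0.165 0.175 0.185] z [0.0517 0.0575 0.0608]
grasp board [0.0098 0.1742 0.0613] tilt -5.55 y [-0.001  1.    -0.002]
```

The blade hangs level with its back at 33 mm, as expected. Lowering.

Request:
{"name": "drive_tool", "arguments": {
  "moves": [10, -1, -2, 8, 0, 0, 0, 10, -1, -2, 8, 0, 0, 0, 10, 0, 0, 7, 0, 0, 0, 10, 0, 0, 4, 0, 0, 0, 10, 0, 0, 0, 0, 0, 0]
}}

```text
t: 7.65
tool_pos: [0.5398, 0.017, 0.1998]
orientation: [0.32, -3.028, 0.018]
force: [-0.4, 0.6, -2.0]
opening: 0.0219
gripper_force: 45.0
```

Request:
{"name": "drive_tool", "arguments": {
  "moves": [10, 0, 0, 2, 0, 0, 0, 10, 0, 0, 1, 0, 0, 0, 10, 0, 0, 0, 0, 0, 0]
}}

```text
t: 7.95
tool_pos: [0.5401, 0.0169, 0.1978]
orientation: [0.32, -3.03, 0.019]
force: [0.3, -0.5, -1.3]
opening: 0.0219
gripper_force: 45.0
```

```bash
python3 - <<'E'
from h import *
whereB(); print(robot.read_state()['force'])
E
```

```text
grasp board [0.0091 0.1701 0.0313] tilt -5.49 y [-0.001  1.    -0.002]
[ 0.26310082 -0.46641742 -1.27405738]
```

Request:
{"name": "drive_tool", "arguments": {
  "moves": [10, 0, 0, 2, 0, 0, 0, 10, 0, 0, 0, 0, 0, 0]
}}

```text
t: 8.15
tool_pos: [0.5398, 0.0169, 0.1956]
orientation: [0.32, -3.029, 0.019]
force: [-0.9, -0.7, -0.9]
opening: 0.0213
gripper_force: 45.0
```

Request:
{"name": "drive_tool", "arguments": {
  "moves": [10, 0, 0, 1.5, 0, 0, 0, 10, 0, 0, 0, 0, 0, 0]
}}

```text
t: 8.35
tool_pos: [0.5396, 0.0168, 0.1941]
orientation: [0.32, -3.029, 0.019]
force: [-0.3, -0.2, -1.6]
opening: 0.0218
gripper_force: 45.0
```

Request:
{"name": "drive_tool", "arguments": {
  "moves": [10, 0, 0, 1, 0, 0, 0, 10, 0, 0, 0, 0, 0, 0]
}}

```text
t: 8.55
tool_pos: [0.5396, 0.0168, 0.1933]
orientation: [0.32, -3.03, 0.019]
force: [-0.1, 0.9, -1.8]
opening: 0.0215
gripper_force: 45.0
```

Request:
{"name": "drive_tool", "arguments": {
  "moves": [10, 0, 0, 1, 0, 0, 0, 10, 0, 0, 0, 0, 0, 0]
}}

```text
t: 8.75
tool_pos: [0.5397, 0.0168, 0.1931]
orientation: [0.32, -3.03, 0.019]
force: [-3.4, 0.8, 7.5]
opening: 0.0219
gripper_force: 45.0
```

Contact felt (7.5 N). Releasing and rising.

Request:
{"name": "drive_tool", "arguments": {
  "moves": [26, 0, 0, 0, 0, 0, 0, 34, 0, 0, 0, 0, 0, 0, 44, 0, 0, 0, 0, 0, 0, 44, 0, 0, 0, 0, 0, 0, 44, 0, 0, -15, 0, 0, 0, 44, 0, 0, -25, 0, 0, 0, 44, 0, 0, -30, 0, 0, 0, 44, 0, 0, -40, 0, 0, 0]
}}

```text
t: 9.55
tool_pos: [0.5491, 0.0193, 0.3024]
orientation: [0.32, -3.027, 0.018]
force: [1.0, -0.4, 0.5]
opening: 0.0439
gripper_force: 0.0
```

Request:
{"name": "drive_tool", "arguments": {
  "moves": [44, 0, 0, -40, 0, 0, 0, 44, 50, 0, -40, 0, 0, 0, 44, 50, 0, 0, 0, 0, 0, 44, 50, 0, 0, 0, 0, 0]
}}

```text
t: 9.95
tool_pos: [0.4201, -0.0082, 0.3885]
orientation: [0.321, -3.033, 0.02]
force: [-0.9, -0.5, 0.9]
opening: 0.0442
gripper_force: 0.0
```

```bash
python3 - <<'E'
from h import *
where()
for n in('side','top'):
    c=cam(n); X=cloud(c); L=B.inv().apply(np.nan_to_num(X,nan=9).reshape(-1,3)-oB)
    for a,b,h in((-.14,-.06,.0025),(-.02,.075,.012)):
        m=(L[:,0]>a)&(L[:,0]<b)&(L[:,1]>.10)&(L[:,1]<.24)&(L[:,2]>h)&(L[:,2]<.05)
        gray=np.ptp(c['color'].reshape(-1,3).astype(int),axis=1)<40
        if a<-.1: m=(L[:,0]>-.16)&(L[:,0]<0)&(L[:,1]>.10)&(L[:,1]<.24)&gray&(L[:,2]<.03)
        print(n,a,m.sum(),np.percentile(L[m],[3,50,97],axis=0).round(3).tolist())
v=slice(115,260);cv2.imwrite('pics/t2.png',cv2.resize(load('top')['color'][100:280,200:400,::-1],(660,594),interpolation=cv2.INTER_CUBIC))
E
```

```text
grasp rack [-0.2275 -0.2811  0.2219] tilt -5.32 y [ 0.022  1.    -0.003] q [-0.13 -0.32  1.94 -0.03  1.61 -1.91]
side -0.14 273 [[-0.103, 0.125, -0.002], [-0.072, 0.173, 0.004], [-0.025, 0.213, 0.01]]
side -0.02 105 [[-0.015, 0.161, 0.013], [0.028, 0.175, 0.024], [0.071, 0.185, 0.031]]
top -0.14 7 [[-0.13, 0.187, -0.002], [-0.117, 0.219, 0.001], [-0.094, 0.228, 0.003]]
top -0.02 25 [[0.053, 0.159, 0.019], [0.068, 0.168, 0.024], [0.075, 0.179, 0.032]]
```

View pics/t2.png

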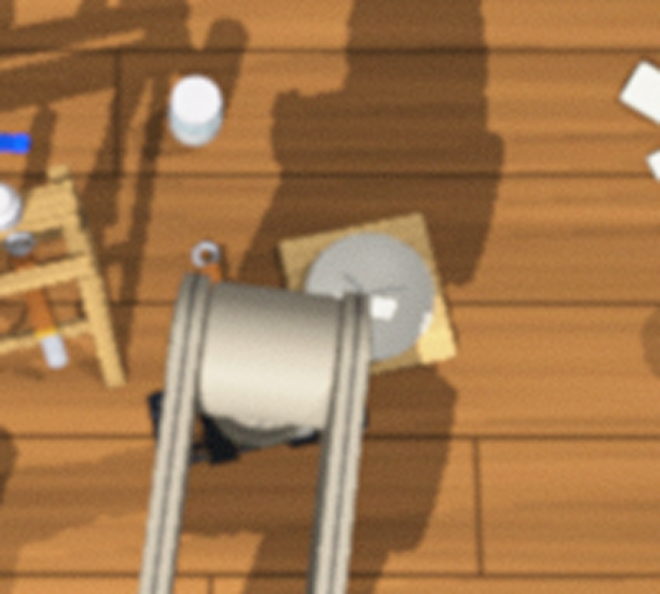

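The top view shows the scraper's eye at (205,255), on the left and far side of the board. The side-camera depth puts its middle at about (-0.005, 0.172) in the board frame, straight and flat. Now the knife.

```bash
python3 - <<'E'
from h import *
plan((pose(-.219,-.095,.227,0),6),(pose(-.1387,-.095,.207,50),8),(pose(-.0697,-.095,.149,50),6))
E
```

```text
1 [ 1.4 30.8 -1.1] [-0.02 -0.91 -0.22]
2 [ 1.3 30.8 -1.2] [-0.02 -0.91 -0.22]
3 [ 1.1 30.8 -1.2] [-0.02 -0.91 -0.22]
4 [ 1.  30.9 -1.2] [-0.02 -0.91 -0.22]
5 [ 0.8 30.9 -1.2] [-0.02 -0.91 -0.22]
6 [ 0.7 30.9 -1.2] [-0.02 -0.91 -0.22]
--
1 [ 6.  0. 10.] [ 0.   -6.25  0.  ]
2 [ 7.  -0.   9.3] [ 0.   -6.25  0.  ]
3 [8.  0.  8.4] [ 0.   -6.25  0.  ]
4 [ 8.9 -0.   7.5] [ 0.   -6.25 -0.  ]
5 [9.6 0.  6.5] [-0.   -6.25  0.  ]
6 [10.3  0.   5.4] [ 0.   -6.25  0.  ]
7 [10.8 -0.   4.3] [ 0.   -6.25 -0.  ]
8 [11.2  0.   3.1] [-0.   -6.25  0.  ]
--
1 [ 0. -0. 15.] [0. 0. 0.]
2 [ 0.  0. 15.] [0. 0. 0.]
3 [ 0. -0. 15.] [0. 0. 0.]
4 [ 0. -0. 15.] [0. 0. 0.]
5 [ 0.  0. 15.] [0. 0. 0.]
6 [ 0. -0. 15.] [0. 0. 0.]
--
```

Request:
{"name": "drive_tool", "arguments": {
  "moves": [40, 1, 31, -1, 0, -0.9, -0.2, 40, 1, 31, -1, 0, -0.9, -0.2, 40, 1, 31, -1, 0, -0.9, -0.2, 40, 1, 31, -1, 0, -0.9, -0.2, 40, 1, 31, -1, 0, -0.9, -0.2, 40, 1, 31, -1, 0, -0.9, -0.2, 40, 0, 0, 0, 0, 0, 0]
}}

```text
t: 10.75
tool_pos: [0.3743, 0.1748, 0.3934]
orientation: [-0.369, 3.12, 0.0]
force: [0.0, 1.3, -0.9]
opening: 0.0399
gripper_force: 0.0
```

Request:
{"name": "drive_tool", "arguments": {
  "moves": [40, 6, 0, 10, 0, -6.25, 0, 40, 7, 0, 9, 0, -6.25, 0, 40, 8, 0, 8, 0, -6.25, 0, 40, 9, 0, 8, 0, -6.25, 0, 40, 10, 0, 6, 0, -6.25, 0, 40, 10, 0, 5, 0, -6.25, 0, 40, 11, 0, 4, 0, -6.25, 0, 40, 11, 0, 3, 0, -6.25, 0]
}}

```text
t: 11.55
tool_pos: [0.3604, 0.1822, 0.3416]
orientation: [-0.261, 2.292, 0.102]
force: [0.2, 0.2, 0.6]
opening: 0.0401
gripper_force: 0.0
```

```bash
python3 - <<'E'
from h import *
where(); 
X=cloud(cam('side')); c=load('side'); where()
L=Rk.inv().apply((np.nan_to_num(X,nan=9).reshape(-1,3)-O)); s=L@[.574,0,.819]-(-.0029*.574+.206*.819); nn=L@[-.819,0,.574]-.21*.574
for k in range(-20,-2,2):
    m=(s>k*.01)&(s<k*.01+.02)&(abs(L[:,1]+.095)<.03)&(nn>-.004)&(nn<.03)
    if m.sum()>3: print(k,m.sum(),np.percentile(L[m,1],[5,50,95]).round(3),np.percentile(nn[m],[5,50,95]).round(3))
plan((pose(-.0697,-.095,.149,50),6))
E
```

```text
grasp rack [-0.1019 -0.0843  0.2295] tilt 47.93 y [ 0.01  1.   -0.01] q [ 0.41 -0.89  2.5  -0.22  0.72 -1.29]
grasp rack [-0.1002 -0.0836  0.2327] tilt 48.38 y [ 0.01   1.    -0.009] q [ 0.41 -0.89  2.49 -0.22  0.72 -1.28]
-20 10 [-0.102 -0.094 -0.086] [-0.003 -0.     0.005]
-18 20 [-0.103 -0.096 -0.084] [-0.004  0.001  0.007]
-16 29 [-0.12  -0.097 -0.077] [-0.004 -0.001  0.002]
-14 26 [-0.12  -0.094 -0.074] [-0.004 -0.001  0.003]
-12 36 [-0.101 -0.088 -0.084] [-0.     0.017  0.024]
-10 35 [-0.102 -0.089 -0.085] [0.    0.018 0.024]
-8 31 [-0.1   -0.088 -0.085] [-0.     0.017  0.023]
-6 34 [-0.102 -0.088 -0.084] [0.001 0.018 0.023]
-4 38 [-0.106 -0.09  -0.085] [0.001 0.018 0.024]
1 [ 7.8 -2.1 13.1] [-0.13 -0.27  0.  ]
2 [ 7.9 -2.1 13.1] [-0.13 -0.27  0.  ]
3 [ 8.  -2.2 13. ] [-0.13 -0.27  0.  ]
4 [ 8.  -2.2 13. ] [-0.13 -0.27  0.  ]
5 [ 8.1 -2.2 12.9] [-0.13 -0.27  0.  ]
6 [ 8.2 -2.3 12.9] [-0.13 -0.27  0.  ]
--
```

The arm ran into its joint 2 and 3 limits: the retracted pose at 50 deg tilt is too close in at this peg. I'll fit the arm's kinematics from the recorded poses and choose a smaller tilt.

```bash
cat > ik.py <<'E'
from h import *
from scipy.optimize import least_squares
lo=np.array([-2.96,-.89,.02,-1.34,0,-2.66]);hi=np.array([2.96,2.26,2.5,4.48,2.73,2.66])
def fk(q,k):
    a1,e,h,L2,b,L3,d6=k
    R1=Ro.from_euler('z',q[0]);R2=R1*Ro.from_euler('y',q[1]);R3=R2*Ro.from_euler('y',q[2]);R6=R3*Ro.from_euler('ZYZ',q[3:6])
    return R1.apply([a1,e,h])+R2.apply([0,0,L2])+R3.apply([b,0,L3])+R6.apply([0,0,d6]),R6
def rk(x,y,z,t): return pose(x,y,z,t)
s=robot.read_state()
D=[([1.1426,.13107,1.48918,0,1.523,-.0854],np.array([.20156,.5649,.4038])),(s['q'],s['tool_pos'])]
for q,g in [([1.01,-.52,2.36,-.86,.8,-.33],(-.1404,.0946,.2044,50.48)),([.87,-.25,2.26,-.94,.6,-.27],(-.0695,.0942,.1498,49.29)),([.92,-.35,2.3,-.89,.66,-.31],(-.094,.0951,.1719,49.56)),
 ([1.06,-.52,2.43,-.9,.8,-.23],(-.1692,.0944,.1649,49.46)),([.15,-.2,1.86,-.01,1.58,-1.66],(-.1783,-.165,.2132,-5.45)),([-.13,-.32,1.94,-.03,1.61,-1.91],(-.2275,-.2811,.2219,-5.32))]: D.append((q,pose(*g)[0]))
f=lambda k:np.concatenate([fk(q,k)[0]-p for q,p in D])
r=least_squares(f,[.1,.05,.4,.45,0,.45,.1]); K=r.x
if __name__=='__main__': print(K.round(3),np.abs(r.fun).max())
def ik(P,R,q0):
    g=lambda q:np.r_[(fk(q,K)[0]-P)*1000,np.degrees((R.inv()*fk(q,K)[1]).as_rotvec())]
    o=least_squares(g,np.clip(q0,lo+.01,hi-.01),bounds=(lo,hi)); return o.x,np.abs(o.fun).max()
E
cat > scan.py <<'E'
from ik import *
q0=np.array(s['q'])
for t in(50,45,40,35,30):
    th=np.radians(t); d=np.array([np.sin(th),-np.cos(th)])
    gx=np.array([-.0029-.085*.574-.023*.819,.206-.085*.819+.023*.574])
    n=np.array([-.819,.574]);u=np.array([.574,.819])
    for nm,p in(('grasp',gx),('back50',gx-.05*d),('back90',gx-.09*d),('drawn',gx+.031*n+.003*u),('down',gx+.031*n-.042*u),('out',gx+.031*n-.042*u+[-.04,.02])):
        q,e=ik(*pose(p[0],-.095,p[1],t),q0); print(t,nm,q.round(2),round(e,1))
E
python3 ik.py; python3 scan.py
```

```text
[0.005 0.051 0.314 0.367 0.058 0.548 0.19 ] 0.0026213472733386256
50 grasp [ 0.36 -0.62  2.5  -0.25  0.5   0.31] 4.9
50 back50 [ 0.4  -0.79  2.5  -0.24  0.79  0.31] 11.5
50 back90 [ 0.47 -0.89  2.5  -0.36  0.98  0.43] 13.6
50 drawn [ 0.38 -0.73  2.5  -0.24  0.68  0.31] 9.3
50 down [ 0.44 -0.66  2.5  -0.34  0.8   0.44] 18.0
50 out [ 0.49 -0.77  2.5  -0.34  1.06  0.46] 24.9
45 grasp [ 0.33 -0.61  2.47 -0.15  0.5   0.2 ] 0.0
45 back50 [ 0.35 -0.81  2.5  -0.15  0.73  0.2 ] 3.0
45 back90 [ 0.41 -0.89  2.47 -0.23  0.93  0.29] 7.3
45 drawn [ 0.35 -0.74  2.5  -0.15  0.64  0.2 ] 1.8
45 down [ 0.39 -0.68  2.5  -0.23  0.77  0.3 ] 11.4
45 out [ 0.44 -0.8   2.5  -0.24  1.02  0.33] 18.5
40 grasp [ 0.33 -0.55  2.4  -0.11  0.6   0.16] 0.0
40 back50 [ 0.34 -0.74  2.44 -0.1   0.76  0.15] 0.0
40 back90 [ 0.35 -0.89  2.45 -0.09  0.89  0.15] 0.0
40 drawn [ 0.33 -0.68  2.44 -0.1   0.7   0.15] 0.0
40 down [ 0.35 -0.7   2.5  -0.14  0.72  0.2 ] 3.9
40 out [ 0.39 -0.82  2.5  -0.17  0.98  0.24] 11.2
35 grasp [ 0.32 -0.48  2.31 -0.08  0.7   0.13] 0.0
35 back50 [ 0.33 -0.65  2.34 -0.07  0.84  0.13] 0.0
35 back90 [ 0.33 -0.76  2.35 -0.07  0.95  0.12] 0.0
35 drawn [ 0.33 -0.6   2.35 -0.07  0.78  0.13] 0.0
35 down [ 0.33 -0.66  2.46 -0.09  0.74  0.15] 0.0
35 out [ 0.36 -0.84  2.5  -0.1   0.93  0.17] 3.4
30 grasp [ 0.31 -0.41  2.23 -0.06  0.8   0.11] 0.0
30 back50 [ 0.32 -0.55  2.24 -0.05  0.92  0.11] 0.0
30 back90 [ 0.32 -0.65  2.24 -0.05  1.03  0.11] 0.0
30 drawn [ 0.32 -0.52  2.27 -0.06  0.87  0.11] 0.0
30 down [ 0.33 -0.57  2.37 -0.06  0.82  0.12] 0.0
30 out [ 0.34 -0.77  2.45 -0.06  0.95  0.13] 0.0
```

```bash
python3 - <<'E'
from h import *
plan((pose(-.122,-.094,.223,35),4),(pose(-.0706,-.094,.1496,35),6))
E
```

```text
1 [-4.2 -3.2 -1.3] [-0.2   3.34 -0.02]
2 [-4.2 -3.2 -1.5] [-0.2   3.34 -0.02]
3 [-4.1 -3.2 -1.8] [-0.2   3.34 -0.02]
4 [-3.9 -3.2 -2. ] [-0.2   3.34 -0.02]
--
1 [-0.  -0.  14.9] [0. 0. 0.]
2 [-0.   0.  14.9] [0. 0. 0.]
3 [-0.  -0.  14.9] [0. 0. 0.]
4 [-0.  -0.  14.9] [0. 0. 0.]
5 [-0.   0.  14.9] [0. 0. 0.]
6 [-0.  -0.  14.9] [0. 0. 0.]
--
```

Request:
{"name": "drive_tool", "arguments": {
  "moves": [40, -4, -3, -1, -0.2, 3.3, 0, 40, -4, -3, -2, -0.2, 3.3, 0, 40, -4, -3, -2, -0.2, 3.3, 0, 40, -4, -3, -2, -0.2, 3.3, 0, 40, 0, 0, 0, 0, 0, 0]
}}

```text
t: 12.1
tool_pos: [0.3698, 0.1717, 0.358]
orientation: [-0.294, 2.527, 0.092]
force: [0.2, 0.3, -0.5]
opening: 0.0403
gripper_force: 0.0
```

```bash
python3 - <<'E'
from h import *
where();print(robot.read_state()['force']); plan((pose(-.122,-.094,.223,35),3),(pose(-.0706,-.094,.1496,35),6))
E
```

```text
grasp rack [-0.1249 -0.0942  0.22  ] tilt 34.4 y [0.001 1.    0.001] q [ 0.34 -0.76  2.35 -0.07  0.96 -1.44]
[ 0.20536596  0.3331896  -0.50713198]
1 [-0.8  0.1 -0.3] [ 0.   -0.2  -0.03]
2 [-0.8  0.1 -0.3] [ 0.   -0.2  -0.03]
3 [-0.8  0.1 -0.3] [ 0.   -0.2  -0.03]
--
1 [-0.  -0.  14.9] [0. 0. 0.]
2 [-0.   0.  14.9] [0. 0. 0.]
3 [-0.  -0.  14.9] [0. 0. 0.]
4 [-0.  -0.  14.9] [0. 0. 0.]
5 [-0.   0.  14.9] [0. 0. 0.]
6 [-0.  -0.  14.9] [0. 0. 0.]
--
```

Good, back on a reachable pose. Inserting.

Request:
{"name": "drive_tool", "arguments": {
  "moves": [40, -2, 0, -1, 0, -0.5, 0, 40, 0, 0, 15, 0, 0, 0, 40, 0, 0, 15, 0, 0, 0, 40, 0, 0, 15, 0, 0, 0, 40, 0, 0, 15, 0, 0, 0, 40, 0, 0, 15, 0, 0, 0, 40, 0, 0, 15, 0, 0, 0, 40, 0, 0, 0, 0, 0, 0]
}}

```text
t: 12.9
tool_pos: [0.4197, 0.1843, 0.2826]
orientation: [-0.294, 2.52, 0.093]
force: [-0.3, -0.8, -0.3]
opening: 0.0401
gripper_force: 0.0
```

```bash
python3 - <<'E'
from h import *
where();print(robot.read_state()['force']); plan((pose(-.0706,-.094,.1496,35),1))
E
```

```text
grasp rack [-0.0724 -0.0934  0.1452] tilt 34.8 y [0.    1.    0.001] q [ 0.32 -0.48  2.32 -0.08  0.7  -1.43]
[-0.29957238 -0.76067633 -0.32876102]
1 [-3.4 -0.6 -2.6] [ 0.02 -0.2  -0.03]
--
```

Request:
{"name": "drive_tool", "arguments": {
  "moves": [40, -2, -1, -2, 0, 0, 0, 40, 0, 0, 0, 0, 0, 0, 10, 0, 0, 0, 0, 0, 0, 10, 0, 0, 0, 0, 0, 0, 10, 0, 0, 0, 0, 0, 0, 10, 0, 0, 0, 0, 0, 0, 10, 0, 0, 0, 0, 0, 0],
  "grip_force": 45
}}

```text
t: 13.6
tool_pos: [0.4211, 0.1838, 0.2881]
orientation: [-0.293, 2.516, 0.094]
force: [-6.0, -2.2, 5.9]
opening: 0.0219
gripper_force: 44.9
```

```bash
cat > p.py <<'E'
from ik import *
where();print(s['force'],s['opening'])
p,R=cur(); U=Rk.apply([.574,0,.819]);N=Rk.apply([-.819,0,.574])
a=p+.003*U; b=a+.031*N; e=b-.040*U
plan(((a,R),1),((b,R),5),((e,R),4))
q=s['q']
for w in((e,R),pose(-.12,-.095,.16,25),pose(-.135,-.095,.175,15),pose(-.15,-.095,.19,5),pose(-.165,-.095,.2,-5),pose(-.18,-.095,.2,-20)): q_,er=ik(*w,q); print(q_.round(2),round(er,1))
E
python3 p.py
```

```text
grasp rack [-0.0707 -0.0942  0.1511] tilt 35.01 y [0.    1.    0.001] q [ 0.32 -0.48  2.31 -0.08  0.71 -1.44]
[-6.01710628 -2.21816493  5.8812259 ] 0.02185771719415823
1 [-2.8  0.  -1. ] [0. 0. 0.]
--
1 [ 2.1  0.  -5.8] [0. 0. 0.]
2 [ 2.1  0.  -5.8] [0. 0. 0.]
3 [ 2.1  0.  -5.8] [0. 0. 0.]
4 [ 2.1  0.  -5.8] [0. 0. 0.]
5 [ 2.1  0.  -5.8] [0. 0. 0.]
--
1 [ 9.4 -0.   3.4] [0. 0. 0.]
2 [ 9.4 -0.   3.4] [0. 0. 0.]
3 [ 9.4 -0.   3.4] [0. 0. 0.]
4 [ 9.4 -0.   3.4] [0. 0. 0.]
--
[ 0.33 -0.66  2.44 -0.08  0.75  0.15] 0.0
[ 0.32 -0.52  2.26 -0.04  0.97  0.1 ] 0.0
[ 0.31 -0.4   2.11 -0.02  1.17  0.08] 0.0
[ 0.3  -0.28  1.97 -0.01  1.37  0.07] 0.0
[ 0.29 -0.15  1.83  0.01  1.54  0.06] 0.0
[0.29 0.08 1.66 0.02 1.76 0.05] 0.0
```

Request:
{"name": "drive_tool", "arguments": {
  "moves": [10, -2, 0, -1, 0, 0, 0, 10, 2, 0, -6, 0, 0, 0, 10, 2, 0, -6, 0, 0, 0, 10, 2, 0, -6, 0, 0, 0, 10, 2, 0, -6, 0, 0, 0, 10, 2, 0, -6, 0, 0, 0, 10, 0, 0, 0, 0, 0, 0]
}}

```text
t: 14.3
tool_pos: [0.3971, 0.178, 0.3093]
orientation: [-0.293, 2.515, 0.094]
force: [-0.2, -0.0, -1.3]
opening: 0.0218
gripper_force: 44.9
```

```bash
cat > p.py <<'E'
from h import *
where();s=robot.read_state();print(s['force'],s['opening'])
p,R=cur(); U=Rk.apply([.574,0,.819])
e=p-.040*U
plan(((e,R),4),(pose(-.16,-.095,.19,5),5),(pose(-.19,-.095,.21,-20),4))
E
python3 p.py
```

```text
grasp rack [-0.0952 -0.0942  0.1723] tilt 35.06 y [0.    1.    0.001] q [ 0.33 -0.61  2.35 -0.07  0.79 -1.44]
[-0.24801849 -0.01559241 -1.2992365 ] 0.021772439607079558
1 [ 9.4 -0.   3.4] [0. 0. 0.]
2 [ 9.4 -0.   3.4] [0. 0. 0.]
3 [ 9.4 -0.   3.4] [0. 0. 0.]
4 [ 9.4 -0.   3.4] [0. 0. 0.]
--
1 [-15.7  -0.1  -8.6] [ 0.01  6.01 -0.01]
2 [-14.7  -0.1 -10.2] [ 0.01  6.01 -0.01]
3 [-13.6  -0.1 -11.6] [ 0.01  6.01 -0.01]
4 [-12.3  -0.1 -13. ] [ 0.01  6.01 -0.01]
5 [-10.9  -0.1 -14.2] [ 0.01  6.01 -0.01]
--
1 [-10.6  -0.   -1.7] [0.   6.25 0.  ]
2 [-10.4  -0.   -2.9] [ 0.    6.25 -0.  ]
3 [-10.  -0.  -4.] [-0.    6.25  0.  ]
4 [-9.5 -0.  -5. ] [0.   6.25 0.  ]
--
```

Off the peg, with only the knife's weight on the wrist. Down the slope, then out while turning flat.

Request:
{"name": "drive_tool", "arguments": {
  "moves": [10, 9, 0, 3, 0, 0, 0, 10, 9, 0, 3, 0, 0, 0, 10, 9, 0, 4, 0, 0, 0, 10, 9, 0, 4, 0, 0, 0, 10, -16, 0, -9, 0, 6, 0, 10, -15, 0, -10, 0, 6, 0, 10, -14, 0, -12, 0, 6, 0, 10, -12, 0, -13, 0, 6, 0]
}}

```text
t: 15.1
tool_pos: [0.4078, 0.1805, 0.3414]
orientation: [-0.343, 2.936, 0.034]
force: [0.8, 0.3, -1.7]
opening: 0.0215
gripper_force: 44.9
```

Request:
{"name": "drive_tool", "arguments": {
  "moves": [10, -11, 0, -14, 0, 6, 0, 10, -11, 0, -2, 0, 6.2, 0, 10, -10, 0, -3, 0, 6.2, 0, 10, -10, 0, -4, 0, 6.3, 0, 10, -9, 0, -5, 0, 6.3, 0, 10, 0, 0, 0, 0, 0, 0]
}}

```text
t: 15.7
tool_pos: [0.4568, 0.1919, 0.3662]
orientation: [0.323, -2.77, 0.057]
force: [0.2, 0.2, -1.3]
opening: 0.0216
gripper_force: 44.9
```

```bash
cat > p.py <<'E'
from ik import *
where();whereB();print(s['force'],s['opening'])
Q=lambda x,y,z:pose(x,y,z,-20,o=oB,rk=B)
p,R=cur(); b=B.inv().apply(p+G*R.apply([0,0,1])-oB)
plan((Q(-.17,b[1],.22),3),(Q(-.17,-.141,.22),14),(Q(.01,-.141,.08),6))
for w in (Q(-.17,b[1],.22),Q(-.17,.05,.22),Q(-.17,-.141,.22),Q(.01,-.141,.03)):
    q,e=ik(*w,s['q']); print(q.round(2),round(e,1))
E
python3 p.py
```

```text
grasp rack [-0.1883 -0.0945  0.2093] tilt -20.34 y [0.001 1.    0.001] q [ 0.29  0.05  1.66  0.02  1.78 -1.52]
grasp board [-0.078   0.3577  0.2093] tilt -20.33 y [-0.022  1.     0.001]
[ 0.18125989  0.2281059  -1.29844018] 0.021614095247093523
1 [30.3  0.3  7.3] [-0.13 -0.11  0.4 ]
2 [30.3  0.1  7.3] [-0.13 -0.11  0.4 ]
3 [30.3 -0.2  7.2] [-0.13 -0.11  0.4 ]
--
1 [  0.  -35.6   0. ] [0. 0. 0.]
2 [  0.  -35.6   0. ] [0. 0. 0.]
3 [ -0.  -35.6  -0. ] [0. 0. 0.]
4 [  0.  -35.6   0. ] [0. 0. 0.]
5 [  0.  -35.6   0. ] [0. 0. 0.]
6 [  0.  -35.6   0. ] [0. 0. 0.]
7 [ -0.  -35.6  -0. ] [0. 0. 0.]
8 [  0.  -35.6   0. ] [0. 0. 0.]
9 [  0.  -35.6   0. ] [0. 0. 0.]
10 [  0.  -35.6   0. ] [0. 0. 0.]
11 [  0.  -35.6   0. ] [0. 0. 0.]
12 [ -0.  -35.6  -0. ] [0. 0. 0.]
13 [  0.  -35.6   0. ] [0. 0. 0.]
14 [  0.  -35.6   0. ] [0. 0. 0.]
--
1 [-36.2  -0.   11.7] [0. 0. 0.]
2 [-36.2  -0.   11.7] [0. 0. 0.]
3 [-36.2  -0.   11.7] [0. 0. 0.]
4 [-36.2   0.   11.7] [0. 0. 0.]
5 [-36.2  -0.   11.7] [0. 0. 0.]
6 [-36.2  -0.   11.7] [0. 0. 0.]
--
[ 0.3  -0.22  1.9   0.03  1.81  0.09] 0.0
[-0.33 -0.1   1.79 -0.18  1.75 -0.55] 0.0
[-0.6   0.19  1.5  -0.25  1.7  -0.81] 0.0
[-0.43  0.74  1.14 -0.2   1.55 -0.6 ] 0.0
```

Request:
{"name": "drive_tool", "arguments": {
  "moves": [10, 30, 0, 7, 0, 0, 0.6, 10, 0, -35, 0, 0, 0, 0.6, 10, 0, -36, 0, 0, 0, 0, 10, 0, -36, 0, 0, 0, 0, 10, 0, -36, 0, 0, 0, 0, 10, 0, -36, 0, 0, 0, 0, 10, 0, -36, 0, 0, 0, 0, 10, 0, -36, 0, 0, 0, 0]
}}

```text
t: 16.5
tool_pos: [0.479, -0.0618, 0.3731]
orientation: [0.296, -2.782, 0.063]
force: [-0.0, 0.7, -1.0]
opening: 0.0213
gripper_force: 44.9
```

Request:
{"name": "drive_tool", "arguments": {
  "moves": [10, 0, -36, 0, 0, 0, 0, 10, 0, -36, 0, 0, 0, 0, 10, 0, -36, 0, 0, 0, 0, 10, 0, -36, 0, 0, 0, 0, 10, 0, -36, 0, 0, 0, 0, 10, 0, -36, 0, 0, 0, 0, 10, 0, -36, 0, 0, 0, 0, 10, 0, 0, 0, 0, 0, 0]
}}

```text
t: 17.3
tool_pos: [0.5321, -0.3103, 0.3743]
orientation: [0.292, -2.781, 0.065]
force: [-0.5, 0.1, -0.7]
opening: 0.0217
gripper_force: 44.9
```

```bash
python3 - <<'E'
from h import *
whereB(); s=robot.read_state(); print(s['force'],s['q'].round(2))
Q=lambda x,y,z:pose(x,y,z,-20.3,o=oB,rk=B)
plan((Q(-.1,-.141,.15),2),(Q(.01,-.141,.06),4))
E
```

```text
grasp board [-0.1079 -0.1494  0.217 ] tilt -19.93 y [-0.001  1.    -0.009]
[-0.50357328  0.14456233 -0.67328796] [-0.54  0.32  1.34 -0.24  1.72 -2.32]
1 [-15.7   3.8  30.1] [-0.26  0.19 -0.08]
2 [-15.8   3.6  30.1] [-0.26  0.19 -0.08]
--
1 [-33.6  -0.   11.6] [0. 0. 0.]
2 [-33.6  -0.   11.6] [0. 0. 0.]
3 [-33.6   0.   11.6] [0. 0. 0.]
4 [-33.6  -0.   11.6] [0. 0. 0.]
--
```

Request:
{"name": "drive_tool", "arguments": {
  "moves": [10, -16, 4, 30, -0.3, 0, 0, 10, -16, 4, 30, -0.2, 0, 0, 10, -33, 0, 12, 0, 0, 0, 10, -34, 0, 12, 0, 0, 0, 10, -34, 0, 12, 0, 0, 0, 10, -34, 0, 12, 0, 0, 0, 10, 0, 0, 0, 0, 0, 0]
}}

```text
t: 18.0
tool_pos: [0.6486, -0.271, 0.2096]
orientation: [0.298, -2.773, 0.044]
force: [-0.9, -0.1, -2.0]
opening: 0.0215
gripper_force: 44.9
```

```bash
python3 - <<'E'
from h import *
whereB(); s=robot.read_state(); print(s['force'],s['q'].round(2))
tools(-.19,-.095); whereB()
E
```

```text
grasp board [ 0.0134 -0.1329  0.0526] tilt -20.24 y [-0.003  1.     0.006]
[-0.94537088 -0.14886487 -1.97463134] [-0.41  0.71  1.13 -0.2   1.59 -2.17]
side -0.02 27 [-0.144 -0.125 -0.118] z [0.0335 0.0446 0.053 ]
side 0.03 19 [-0.148 -0.121 -0.116] z [0.0352 0.0467 0.0604]
side 0.05 18 [-0.135 -0.122 -0.114] z [0.0347 0.0455 0.0544]
side 0.08 13 [-0.13  -0.123 -0.116] z [0.0259 0.0337 0.0433]
top 0.08 8 [-0.143 -0.133 -0.125] z [0.0294 0.0339 0.035 ]
grasp board [ 0.0128 -0.1352  0.0576] tilt -20.08 y [-0.002  1.     0.003]
```

Request:
{"name": "drive_tool", "arguments": {
  "moves": [10, -3, -3, 8, 0, 0, 0, 10, -3, -3, 7, 0, 0, 0, 10, -1, 0, 4, 0, 0, 0, 10, -0.7, 0, 2, 0, 0, 0, 10, 0, 0, 0, 0, 0, 0]
}}

```text
t: 18.6
tool_pos: [0.6492, -0.28, 0.1936]
orientation: [0.293, -2.778, 0.048]
force: [0.3, -0.1, -1.7]
opening: 0.0215
gripper_force: 44.9
```

Request:
{"name": "drive_tool", "arguments": {
  "moves": [10, -0.7, 0, 2, 0, 0, 0, 10, 0, 0, 0, 0, 0, 0]
}}

```text
t: 18.8
tool_pos: [0.6495, -0.2798, 0.1917]
orientation: [0.293, -2.778, 0.049]
force: [0.2, -0.0, -1.3]
opening: 0.0216
gripper_force: 44.9
```

Request:
{"name": "drive_tool", "arguments": {
  "moves": [10, -0.5, 0, 1.5, 0, 0, 0, 10, 0, 0, 0, 0, 0, 0]
}}

```text
t: 19.0
tool_pos: [0.6495, -0.2798, 0.19]
orientation: [0.293, -2.778, 0.049]
force: [-0.1, -0.5, -1.5]
opening: 0.0219
gripper_force: 44.9
```

```bash
python3 - <<'E'
from h import *
whereB(); tools(-.19,-.095); whereB()
E
```

```text
grasp board [ 0.013  -0.1422  0.0328] tilt -20.03 y [0.    1.    0.002]
side -0.02 27 [-0.151 -0.136 -0.127] z [0.015  0.0262 0.0331]
side 0.03 17 [-0.155 -0.132 -0.118] z [0.0161 0.0261 0.0592]
side 0.05 13 [-0.141 -0.132 -0.125] z [0.017  0.025  0.0305]
side 0.08 9 [-0.142 -0.132 -0.125] z [0.0132 0.0145 0.0243]
grasp board [ 0.013  -0.1422  0.0329] tilt -20.03 y [0.    1.    0.002]
```

Request:
{"name": "drive_tool", "arguments": {
  "moves": [10, -1, 0, 3, 0, 0, 0, 10, 0, 0, 0, 0, 0, 0]
}}

```text
t: 19.3
tool_pos: [0.6492, -0.2797, 0.1864]
orientation: [0.293, -2.777, 0.048]
force: [0.5, -0.0, -1.2]
opening: 0.0219
gripper_force: 44.9
```

Request:
{"name": "drive_tool", "arguments": {
  "moves": [10, -0.5, 0, 1.5, 0, 0, 0, 10, 0, 0, 0, 0, 0, 0]
}}

```text
t: 19.5
tool_pos: [0.6492, -0.2798, 0.185]
orientation: [0.293, -2.778, 0.048]
force: [-0.0, -0.1, -2.3]
opening: 0.0214
gripper_force: 44.9
```

Request:
{"name": "drive_tool", "arguments": {
  "moves": [10, -0.3, 0, 1, 0, 0, 0, 10, 0, 0, 0, 0, 0, 0]
}}

```text
t: 19.7
tool_pos: [0.6493, -0.2799, 0.1842]
orientation: [0.293, -2.778, 0.049]
force: [1.2, 0.1, -0.1]
opening: 0.0215
gripper_force: 44.9
```

Contact is just starting, so one more step.

Request:
{"name": "drive_tool", "arguments": {
  "moves": [10, -0.3, 0, 1, 0, 0, 0, 10, 0, 0, 0, 0, 0, 0]
}}

```text
t: 19.9
tool_pos: [0.6493, -0.2799, 0.1839]
orientation: [0.293, -2.778, 0.049]
force: [-0.7, 0.9, 2.7]
opening: 0.0216
gripper_force: 44.9
```

Request:
{"name": "drive_tool", "arguments": {
  "moves": [26, 0, 0, 0, 0, 0, 0, 32, 0, 0, 0, 0, 0, 0, 38, 0, 0, 0, 0, 0, 0, 38, 0, 0, 0, 0, 0, 0, 38, 0, 0, -12, 0, 0, 0, 38, 0, 0, -25, 0, 0, 0, 38, 0, 0, -30, 0, 0, 0, 38, 0, 0, -40, 0, 0, 0]
}}

```text
t: 20.7
tool_pos: [0.6849, -0.2722, 0.2838]
orientation: [0.293, -2.776, 0.046]
force: [1.0, -0.6, -0.3]
opening: 0.038
gripper_force: 0.0
```

Request:
{"name": "drive_tool", "arguments": {
  "moves": [38, 45, 0, -20, 0, 0, 0, 38, 50, 0, -10, 0, 5, 0, 38, 50, 0, 0, 0, 5, 0, 38, 50, 0, 0, 0, 5, 0, 38, 50, 0, 0, 0, 5, 0, 38, 0, 0, 0, 0, 0, 0, 38, 0, 0, 0, 0, 0, 0]
}}

```text
t: 21.4
tool_pos: [0.482, -0.3161, 0.4206]
orientation: [0.256, -2.435, 0.092]
force: [0.9, 0.2, -0.4]
opening: 0.0382
gripper_force: 0.0
```

```bash
python3 - <<'E'
from h import *
whereB(); s=robot.read_state(); print(s['force'],s['dq'].round(3))
for n in('side','top'):
    c=cam(n); X=cloud(c); L=B.inv().apply(np.nan_to_num(X,nan=9).reshape(-1,3)-oB); gray=np.ptp(c['color'].reshape(-1,3).astype(int),axis=1)<40
    for y in(.172,-.142):
        for a,b,h,g in((-.15,-.035,-.01,1),(-.02,.075,.012,0),(.07,.12,-.01,1)):
            m=(L[:,0]>a)&(L[:,0]<b)&(abs(L[:,1]-y)<(.05 if y<0 else .06))&(L[:,2]>h)&(L[:,2]<.05)
            if g: m&=gray
            if m.sum()>3: print(n,y,a,m.sum(),np.percentile(L[m],[3,50,97],axis=0).round(3).tolist())
a=load('top')['color'][100:280,180:400,::-1]; b=load('side')['color'][130:310,130:350,::-1]
cv2.imwrite('pics/fin.png',cv2.resize(np.hstack([a,b]),(800,328),interpolation=cv2.INTER_CUBIC))
E
```

```text
grasp board [-0.2082 -0.1431  0.2921] tilt -39.83 y [0.001 1.    0.   ]
[ 0.9009629   0.22746036 -0.36919453] [ 0.017  0.045  0.004  0.016 -0.017  0.006]
side 0.172 -0.15 404 [[-0.143, 0.117, -0.004], [-0.088, 0.172, 0.003], [-0.039, 0.224, 0.01]]
side 0.172 -0.02 112 [[-0.017, 0.16, 0.013], [0.027, 0.175, 0.024], [0.072, 0.185, 0.03]]
side 0.172 0.07 34 [[0.074, 0.148, -0.003], [0.095, 0.171, 0.003], [0.109, 0.187, 0.017]]
side -0.142 -0.15 57 [[-0.094, -0.161, -0.004], [-0.066, -0.138, 0.003], [-0.039, -0.127, 0.011]]
side -0.142 -0.02 89 [[-0.019, -0.152, 0.013], [0.025, -0.136, 0.023], [0.071, -0.123, 0.03]]
side -0.142 0.07 26 [[0.085, -0.165, -0.004], [0.105, -0.141, 0.003], [0.119, -0.126, 0.015]]
top 0.172 -0.15 399 [[-0.104, 0.131, -0.005], [-0.075, 0.171, 0.003], [-0.04, 0.213, 0.009]]
top 0.172 -0.02 146 [[-0.016, 0.16, 0.019], [0.028, 0.17, 0.024], [0.073, 0.181, 0.03]]
top 0.172 0.07 41 [[0.083, 0.155, -0.003], [0.095, 0.169, 0.002], [0.106, 0.185, 0.009]]
top -0.142 -0.02 44 [[0.043, -0.151, 0.015], [0.062, -0.137, 0.024], [0.074, -0.13, 0.029]]
top -0.142 0.07 36 [[0.087, -0.155, -0.001], [0.101, -0.142, 0.004], [0.112, -0.129, 0.008]]
```

View pics/fin.png

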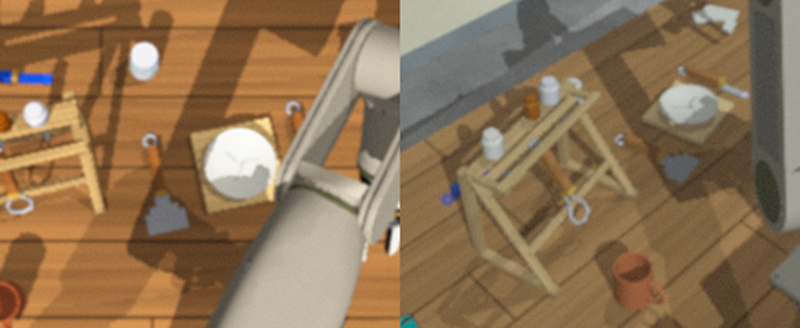

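The final view shows the scraper lying left of the board (165,185) and the knife right of it (side view 712,82). Both eyes point to the far side, and the loop tool still hangs at (575,200). Depth puts both tools flat, with their middles at about (-0.005, 0.171) and (0.003, -0.141) in the board frame. Handing in.

```bash
python3 -c "
from plant import robot
print(robot.close_job())"
```

```text
the job is handed in; nothing more can be done
None
```

The job is handed in, with no verdict returned: by the last camera check the scraper lay flat about 171 mm left of the board's centre and the knife about 141 mm right of it, both with handles to the far side, and the loop tool was still hanging.

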